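# Count out the balls for a drive-shaft joint

## Robot

A 6-joint arm with a two-finger parallel gripper is mounted at the origin on a cart in front of the work surface, level with it; the furniture and walls round the work are solid. World frame = base frame: x ahead of the robot, y to its left, z up, the work surface at z = 0. Lengths are in m, angles in rad, forces in N, time in s.
With the tool pointing down it reaches from about 0.375 to 0.925 m from the base axis. Payload 5.7 kg.
Tool frame: the origin (TCP) lies midway between the tips of the shut fingers; the grasp point (between the pads) lies 19 mm behind it (ctrl.grasp_offset is the distance from the TCP to the grasp point, in m); z points along the fingers, y is the line along which they close (so a half turn about z gives the same grasp; the last joint's range is limited). The gripper opens to 88 mm and grips with 3 to 60 N. Pads are 20 mm wide; open, the fingers measure 115 mm over their backs; the gripper's body (75 mm by 178 mm) begins 61 mm behind the grasp point.
Start: joints at [1.175, 0.359, 1.51, -0, 1.272, -0.115], TCP at [0.166, 0.576, 0.223] pointing down, gripper open.
Joint ranges: [-2.97, 2.97], [-1.01, 2.36], [0.21, 2.38], [-0.96, 4.11], [0.2, 2.71], [-2.98, 2.98]. Speed limits (rad/s): [2.39, 2.39, 3.14, 3.14, 3.14, 3.14].

## Interface

Orientations are given as a unit quaternion [x, y, z, w].
In Python, from rig import ctrl gives the robot as it stands. Calls block until the motion is done:
- ctrl.move_pose(position, orientation): joint-space move of the TCP to a pose.
- ctrl.move_l(position, feed=0.15, ori=None, force_limit=None): straight line of the TCP; ori=None keeps the orientation; feed is the mean speed in m/s. With force_limit (N) it stops when the force on the tool has changed by that much, and returns True; else False.
- ctrl.move_j(angles): joint-space move.
- ctrl.gripper_open() and ctrl.close(grasp_force=None): open the fingers fully, or close them until they stop; grasp_force is the grip in N (None keeps the last).
- ctrl.hold(seconds).
- ctrl.solve_ik(position, orientation): joint angles nearest the present ones, or None.
- ctrl.get_image(name): name is "scene" or "top" or "wrist"; returns (picture, depth): 480x640x3 uint8, red, green, blue; 480x640 float32, m along the optical axis (not along the pixel's ray), 0 where there is no reading.
- ctrl.camera_model(name): a dict with "mtx" (3x3 intrinsics, pixels), "origin" and "attitude" of the camera in the world; the wrist camera has in their place "tool_from_camera" (4x4, takes a point from camera to tool coordinates, whose origin is the TCP and whose axes are the flange's). Camera axes: x right, y down, z forward; pixel columns grow to the right and rows downward; lengths in m; the calibration is good to about 2 mm. A picture is of the moment at which its call begins: read the wrist's pose just before it. camera_model takes no time and is no camera call.
A pose or a line that the arm cannot do raises ctrl.MotionError and nothing moves.
- ctrl.sign_off(): hands the job in; it is judged then, once.
Trained networks look in the newest picture that a camera, given by its name, has taken for a name from the list of things; names that differ only in an ending like _2 or _b are one class to them, and where a whole thing is asked for, a point or a joint stands for the part that bears it (a point fixed in the world has none). Each returns a list of dicts, best first, with "confidence" (0 to 1); they miss things now and then, are a little off and sometimes report something else, mostly with a low value. They report only what shows in the picture. A call takes as long as a camera call.
- ctrl.spot_in(camera, name): "extent" ([left, top, right, bottom] in pixels, round what is visible of it).
- ctrl.silhouettes(camera, name): "pixels" (480x640 bool, what is visible of it) and "extent" ([left, top, right, bottom] in pixels, round what is visible of it).
- ctrl.landmark_of(camera, name): "at" ([column, row] in pixels: a listed point, or the origin of a listed thing).
Readings, each from a call of its own:
- ctrl.read_clock(): time.
- ctrl.read_qpos(): joint angles.
- ctrl.read_qvel(): joint speeds.
- ctrl.read_effort(): joint torques, N m.
- ctrl.read_ee_pos(): TCP position.
- ctrl.read_eef_rot(): TCP orientation.
- ctrl.read_contact_force(): force on the tool from outside, world axes, zero at the start.
- ctrl.read_torque(): the same for the moment, N m.
- ctrl.read_opening(): finger opening in m.
- ctrl.read_grip_force(): force on a finger pad.
Only numpy, scipy, OpenCV 4.12 (cv2) and the standard library are available. Lean on these libraries where they do the work, as an engineer would, in place of code of your own. Each camera call takes 0.05 s, during which the arm holds its last target. There are 200 camera calls.

## Task

The stripped drive-shaft joint in the grey tray takes six new balls. Stand the yellow cup on the black rubber rest under the ball feeder's spout, press the red sprung lever fully down and let it fully up six times so that exactly six balls drop into the cup one at a time, then stand the cup with its balls upright in the empty half of the tray. Spill no balls and leave the other things alone.

Things in the scene. Friction and masses are not known exactly. Their poses are not given: they have to be found in the camera images.
- feeder: bearing-ball feeder, screwed down: blue base plate (220 x 92 x 6 mm, x -120 to +100) with an inclined aluminium chute (26 mm wide, 12 degrees) of steel balls and a sprung lever. Origin on the bench under the plate, z up, -x out of the spout, +x up the chute. Spout lip at x -55, y 0, underside 51 mm, cheek tops 68 mm above the bench; upper end of the chute at x 115, 110 mm high.
- cup_rest (a point): centre of the black rubber disc (66 mm across) on the front of the feeder's plate, 6 mm above the bench, 22 mm in front of the spout lip; axes as the feeder's. Balls drop off the lip into a cup centred here (to about 10 mm). The lip overhangs that cup by 7 mm, 7 mm above its rim: bring the cup in low from the front (-x side) and take it out the same way.
- lever (a joint): feeder lever angle, rad: 0 up (rest), 0.267 fully down on its stop. Its pivot lies along the chute, 45 mm to the +y side; it crosses the chute to the red pad. Spring: 3 N at the pad to start, 6 N fully down; it returns by itself. A full press lets exactly one ball go: hold it down about 0.5 s while the ball rolls out, then let it fully up so the next moves to the gate.
- lever_pad (a point): centre of the top of the lever's round red pad (30 mm across, 10 mm thick), about 107 mm above the bench at rest; moves with the lever. At rest near x -16, y -65 mm in the feeder's frame; fully pressed 29 mm lower. Press it straight down with closed fingers.
- cup: round yellow plastic cup, open at the top, 58 mm outside diameter, 38 mm high, walls and floor 3 mm, 0.09 kg; origin at the centre of its underside, z up. It starts empty, standing on the bench.
- tray: grey steel kit tray, black rubber lining, 160 x 270 mm (x by y), rim 13 mm high, walls 4 mm, inner floor 4 mm above the bench; fixed. Origin on the bench under its middle. Its +y half holds the parts of a stripped drive-shaft (CV) joint, up to 82 mm high; the part from y -131 to y -20 mm is empty.
- tray_bay (a point): middle of the empty half of the tray, on its inner floor; axes as the tray's (75 mm from the tray's middle toward its -y end).
- ball_1: steel ball, 16 mm diameter, 17 g; origin at its centre. Number 1 of eight in the chute, counted from the spout (waiting at the gate).
- ball_2: steel ball, 16 mm diameter, 17 g; origin at its centre. Number 2 of eight in the chute, counted from the spout.
- ball_3: steel ball, 16 mm diameter, 17 g; origin at its centre. Number 3 of eight in the chute, counted from the spout.
- ball_4: steel ball, 16 mm diameter, 17 g; origin at its centre. Number 4 of eight in the chute, counted from the spout.
- ball_5: steel ball, 16 mm diameter, 17 g; origin at its centre. Number 5 of eight in the chute, counted from the spout.
- ball_6: steel ball, 16 mm diameter, 17 g; origin at its centre. Number 6 of eight in the chute, counted from the spout.
- ball_7: steel ball, 16 mm diameter, 17 g; origin at its centre. Number 7 of eight in the chute, counted from the spout.
- ball_8: steel ball, 16 mm diameter, 17 g; origin at its centre. Number 8 of eight in the chute, counted from the spout.
- obd_reader: black hand-held code reader, 92 x 45 x 24 mm, lying loose on the bench at the back; a bystander.

How it is judged:
By the outcome, as a careful person would: the job done as asked, in the order asked, and still so for the second after the job is handed in, with the robot touching nothing.
It also fails if it takes over 72 s, if anything falls off the work surface, if the arm or the gripper's body presses on something with over 40 N, if the wrist force passes 120 N, or if a joint passes its speed limit or range.

## Working session

There is one attempt and no reset: what is moved stays moved. The work goes in short steps, each a Python script; the robot and the scene stay as the last script left them, time stands still between calls to the robot, and variables do not carry over. Pictures are saved under pics/ and viewed, at most 10 in all, crops included, and the job is handed in when it is done.

```bash
ls; mkdir -p pics; cat > h.py <<'E'
from rig import ctrl
import numpy as np, cv2
from scipy.spatial.transform import Rotation as R
def rot(a):
    a=np.asarray(a,float)
    return a[:3,:3] if a.shape in((3,3),(4,4)) else R.from_quat(a).as_matrix()
def snap(n):
    p=None
    if n=="wrist": p=(np.array(ctrl.read_ee_pos()),rot(ctrl.read_eef_rot()))
    im,d=ctrl.get_image(n); m=ctrl.camera_model(n); K=np.array(m["mtx"])
    if n=="wrist":
        T=np.array(m["tool_from_camera"]); Rw=p[1]@T[:3,:3]; o=p[0]+p[1]@T[:3,3]
    else: Rw=rot(m["attitude"]); o=np.array(m["origin"])
    return dict(im=im,d=d,K=K,R=Rw,o=o)
def ray(s,uv): return s["R"]@(np.linalg.inv(s["K"])@[uv[0],uv[1],1])
def atz(s,uv,z):
    r=ray(s,uv); return s["o"]+r*(z-s["o"][2])/r[2]
def cloud(s):
    v,u=np.mgrid[:480,:640]; r=np.stack([u,v,np.ones_like(u)],-1)@np.linalg.inv(s["K"]).T
    return (r*s["d"][...,None])@s["R"].T+s["o"]
def tri(obs):
    A=np.zeros((3,3));b=np.zeros(3)
    for s,uv in obs:
        r=ray(s,uv);r/=np.linalg.norm(r);P=np.eye(3)-np.outer(r,r);A+=P;b+=P@s["o"]
    return np.linalg.solve(A,b)
def save(s,n): cv2.imwrite(f"pics/{n}.png",cv2.cvtColor(s["im"],cv2.COLOR_RGB2BGR))
E
python3 - <<'E'
from h import *
np.set_printoptions(precision=4,suppress=True)
S={n:snap(n) for n in("scene","top")}
for n,s in S.items():
    save(s,n+"0"); print(n,s["o"],s["R"].tolist())
for name in["cup","cup_rest","lever_pad","feeder","tray","tray_bay","obd_reader"]:
    ob=[]
    for n,s in S.items():
        L=ctrl.landmark_of(n,name)
        for l in L[:2]: print(name,n,l["at"],round(l["confidence"],2))
        if L: ob.append((s,L[0]["at"]))
    if len(ob)==2: print("  tri",tri(ob))
print(ctrl.read_clock(),ctrl.read_eef_rot(),ctrl.grasp_offset)
E
```

```text
pics
scene [ 0.0437 -0.8217  0.5461] [[0.8382026788159749, -0.23621800352612654, 0.4915458514074291], [-0.5453155159304994, -0.3516707693475824, 0.7608933289705809], [-0.006874395331715827, -0.9058304062000847, -0.4235847233933407]]
top [ 0.4981 -0.0308  1.1258] [[0.015397073520133685, -0.9982216520269704, 0.05758874500769699], [-0.9996422065922679, -0.01662772193382318, -0.02095179378079845], [0.021872103839302867, -0.05724554382515204, -0.9981205131575073]]
cup scene [380.4, 354.7] 0.73
cup top [431.4, 272.9] 0.61
  tri [ 0.5091 -0.3259 -0.0053]
cup_rest top [276.2, 289.9] 0.63
cup_rest top [192.1, 271.3] 0.5
lever_pad scene [302.2, 243.9] 0.69
lever_pad top [309.1, 269.0] 0.67
  tri [ 0.5151 -0.0373  0.1057]
feeder scene [294.1, 272.5] 0.72
feeder top [280.4, 255.4] 0.75
  tri [ 0.5415  0.0342 -0.009 ]
tray scene [232.9, 238.3] 0.6
tray top [162.7, 277.4] 0.8
  tri [ 0.4903  0.3056 -0.0065]
tray_bay scene [245.0, 244.6] 0.95
tray_bay top [191.7, 272.4] 0.84
tray_bay top [284.1, 247.1] 0.19
  tri [ 0.5006  0.2388 -0.0029]
obd_reader scene [425.4, 319.5] 0.83
obd_reader top [418.3, 214.3] 0.64
  tri [ 0.6505 -0.2955 -0.0002]
0.8 [ 0.14    0.9902 -0.     -0.    ] 0.0187
```

View pics/top0.png

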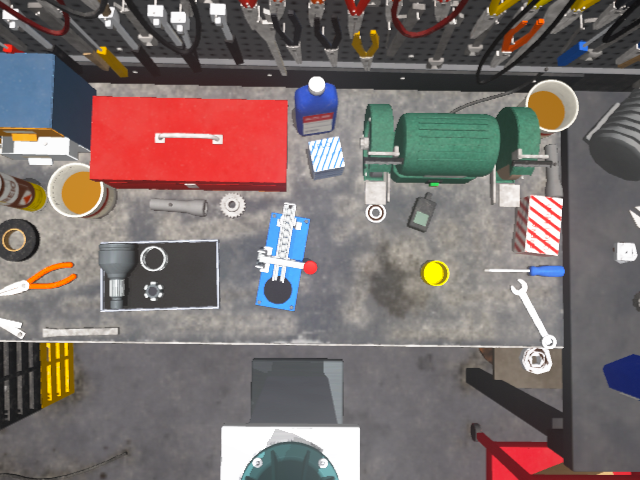

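View pics/scene0.png

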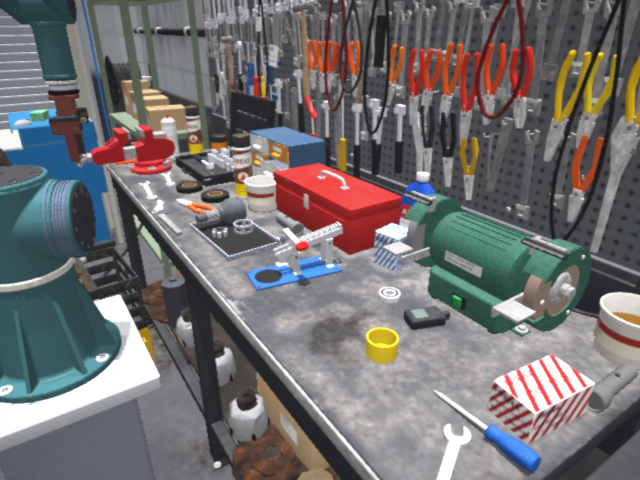

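The top view shows the cup at (433,272), the feeder with its black rest at (278,290) and red pad at (310,267), and the tray's empty half near (192,272). The scene view agrees: cup (382,345), pad (302,245). The second `cup_rest` hit in the top view, at (192,271), is in the tray, so it is false. Next I'll get close views with the wrist camera.

```bash
cat >> h.py <<'E'
np.set_printoptions(precision=4,suppress=True)
def ori(yaw,tilt=0.): # closing axis = y of a frame turned by yaw; body leans toward its -x by tilt
    return (R.from_euler("z",yaw)*R.from_euler("y",-tilt)*R.from_quat([0,1,0,0])).as_quat()
def rect(s,mask,z):
    mask=cv2.morphologyEx(mask.astype(np.uint8),cv2.MORPH_OPEN,np.ones((3,3)))
    n,l,st,_=cv2.connectedComponentsWithStats(mask)
    v,u=np.nonzero(mask)
    P=np.array([atz(s,(a,b),z)[:2] for a,b in zip(u,v)],np.float32)
    return P
E
python3 - <<'E'
from h import *
s=snap("top")
C=cloud(s); h=cv2.cvtColor(s["im"],cv2.COLOR_RGB2HSV)
m=(h[...,0]>98)&(h[...,0]<118)&(h[...,1]>150)&(h[...,2]>80)
w=np.zeros_like(m); w[205:315,245:320]=1
P=rect(s,m&w,.006); print("plate",cv2.minAreaRect(P))
print("bench z",np.median(C[300:320,340:400,2]),"cup z",C[265:282,424:442,2].max(), "reader",C[210,422])
t=ctrl.silhouettes("top","tray")
if t: print("tray",t[0]["confidence"],cv2.minAreaRect(rect(s,t[0]["pixels"],.013)))
print(ctrl.camera_model("wrist"))
# wrist views
obs={}
def look(p,yaw,tag,names):
    ctrl.move_pose(p,ori(yaw)); ctrl.hold(.3)
    s=snap("wrist"); save(s,tag)
    for n in names:
        L=ctrl.landmark_of("wrist",n)
        if L: obs.setdefault(n,[]).append((s,L[0]["at"])); print(tag,n,L[0]["at"],round(L[0]["confidence"],2))
look([.48,.24,.30],-.1,"w1",["tray","tray_bay"])
look([.44,.15,.30],-.1,"w2",["tray","tray_bay","cup_rest","lever_pad","feeder"])
look([.42,.0,.28],-.1,"w3",["cup_rest","lever_pad","feeder"])
look([.48,-.05,.28],-.1,"w4",["cup_rest","lever_pad","feeder"])
look([.48,-.29,.25],-.1,"w5",["cup"])
look([.46,-.35,.25],-.1,"w6",["cup"])
for n,o in obs.items():
    print(n,tri(o) if len(o)>1 else "",[atz(s,u,{'cup':0,'tray':0,'tray_bay':.004,'cup_rest':.006,'lever_pad':.107,'feeder':0}[n]) for s,u in o])
import pickle; pickle.dump(obs,open("obs.pkl","wb"))
print(ctrl.read_clock())
E
```

```text
plate ((0.5313072204589844, 0.026030808687210083), (0.09049876779317856, 0.21750862896442413), 81.23563385009766)
bench z -0.0012802783747787316 cup z 1.1257709348196867 reader [ 0.6561 -0.2982  0.0164]
tray 0.58 ((0.49450504779815674, 0.3079037666320801), (0.16349393129348755, 0.2788729965686798), 3.3226099014282227)
{'mtx': array([[393.0413,   0.    , 316.7985],
       [  0.    , 393.0413, 244.8002],
       [  0.    ,   0.    ,   1.    ]]), 'tool_from_camera': array([[ 0.0001, -0.9609, -0.277 ,  0.0764],
       [ 1.    ,  0.0002, -0.0001,  0.0002],
       [ 0.0002, -0.277 ,  0.9609, -0.162 ],
       [ 0.    ,  0.    ,  0.    ,  1.    ]])}
w1 tray [375.9, 206.2] 0.97
w1 tray_bay [312.7, 217.4] 0.81
w2 tray [451.2, 230.0] 0.79
w2 tray_bay [390.5, 235.1] 0.8
w2 cup_rest [209.9, 358.9] 0.29
w2 lever_pad [130.6, 313.1] 0.79
w2 feeder [224.1, 287.9] 0.98
w3 cup_rest [352.4, 239.1] 0.7
w3 lever_pad [283.7, 323.2] 0.96
w3 feeder [346.7, 295.2] 0.71
w4 cup_rest [390.2, 181.6] 0.81
w4 lever_pad [333.8, 259.1] 0.68
w4 feeder [385.8, 244.4] 0.75
w5 cup [284.9, 235.0] 0.92
w6 cup [340.8, 250.1] 0.6
tray [ 0.4964  0.3106 -0.0052] [array([0.4957, 0.3098, 0.    ]), array([0.4945, 0.309 , 0.    ])]
tray_bay [ 0.4982  0.2348 -0.002 ] [array([0.5009, 0.2337, 0.004 ]), array([0.4925, 0.235 , 0.004 ])]
cup_rest [0.4538 0.0321 0.2021] [array([ 0.6371, -0.0101,  0.006 ]), array([0.4668, 0.0379, 0.006 ]), array([0.4643, 0.0338, 0.006 ])]
lever_pad [ 0.5129 -0.0379  0.1132] [array([ 0.5181, -0.0419,  0.107 ]), array([ 0.514 , -0.0392,  0.107 ]), array([ 0.5144, -0.0373,  0.107 ])]
feeder [0.5368 0.0256 0.0068] [array([0.5418, 0.0233, 0.    ]), array([0.5384, 0.0262, 0.    ]), array([0.5378, 0.0262, 0.    ])]
cup [ 0.5101 -0.3269 -0.0011] [array([ 0.5085, -0.3262,  0.    ]), array([ 0.5111, -0.3274,  0.    ])]
8.3167
```

```bash
python3 - <<'E'
from h import *
import pickle; obs=pickle.load(open("obs.pkl","rb"))
for i,(s,_) in enumerate(obs["feeder"]):
    h=cv2.cvtColor(s["im"],cv2.COLOR_RGB2HSV)
    m=(h[...,0]>98)&(h[...,0]<118)&(h[...,1]>150)&(h[...,2]>80)
    P=rect(s,m,.006);P=P[np.hypot(P[:,0]-.53,P[:,1]-.026)<.15]
    print("plate",i,cv2.minAreaRect(P))
    m=((h[...,0]<6)|(h[...,0]>174))&(h[...,1]>170)&(h[...,2]>100)
    P=rect(s,m,.107);P=P[np.hypot(P[:,0]-.515,P[:,1]+.037)<.03]
    print("pad",cv2.minEnclosingCircle(P))
for i,(s,_) in enumerate(obs["cup"]):
    h=cv2.cvtColor(s["im"],cv2.COLOR_RGB2HSV)
    m=(h[...,0]>22)&(h[...,0]<36)&(h[...,1]>130)&(h[...,2]>80)
    d=cloud(s); zz=d[...,2][m]; print("cup top z",np.percentile(zz,[50,95,99]))
    mm=m&(d[...,2]>.032); P=rect(s,mm,.038); print(cv2.minEnclosingCircle(P),len(P))
for i,(s,_) in enumerate(obs["tray"]):
    d=cloud(s); print("bay floor z",np.median(d[...,2][(abs(d[...,0]-.497)<.03)&(abs(d[...,1]-.235)<.03)]))
a=cv2.hconcat([obs["cup_rest"][1][0]["im"],obs["cup"][0][0]["im"]])[...,::-1]
cv2.imwrite("pics/m.png",cv2.resize(a,(800,300)))
cv2.imwrite("pics/t.png",obs["tray"][0][0]["im"][...,::-1])
for p,y,t in[([.4651,.0362,.02],-.153,.26),([.497,.235,.02],1.5,.26),([.497,.235,.02],-1.6,.26),([.51,-.327,.02],-.15,.26)]:
    print(p,ctrl.solve_ik(p,ori(y,t)))
E
```

```text
plate 0 ((0.5287414193153381, 0.026792164891958237), (0.09114646166563034, 0.21791976690292358), 81.17375183105469)
pad ((0.5138239860534668, -0.03646332770586014), 0.015129247680306435)
plate 1 ((0.5284000635147095, 0.025978513062000275), (0.09073777496814728, 0.21739912033081055), 81.19883728027344)
pad ((0.0, 0.0), 0.0)
plate 2 ((0.5290460586547852, 0.02562759816646576), (0.0911814272403717, 0.21793979406356812), 81.16786193847656)
pad ((0.5141192674636841, -0.03722795844078064), 0.014427855610847473)
cup top z [0.0049 0.0384 0.3515]
((0.6179193258285522, -0.191483274102211), 0.20338696241378784) 641
cup top z [0.0072 0.0383 0.3514]
((0.6090888977050781, -0.22016462683677673), 0.17728284001350403) 683
bay floor z 0.004878658347013898
bay floor z 0.0048354899502303095
[0.4651, 0.0362, 0.02] [-0.0484  0.4285  2.2086 -0.1099  0.2473 -1.3632]
[0.497, 0.235, 0.02] None
[0.497, 0.235, 0.02] [ 0.4727  0.6173  1.6978 -0.2764  0.9719  0.675 ]
[0.51, -0.327, 0.02] [-0.7809  0.5416  1.8883  0.3096  0.5209 -2.4562]
```

View pics/m.png

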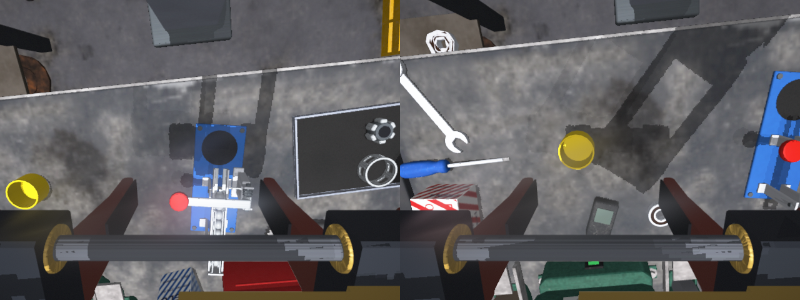

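View pics/t.png

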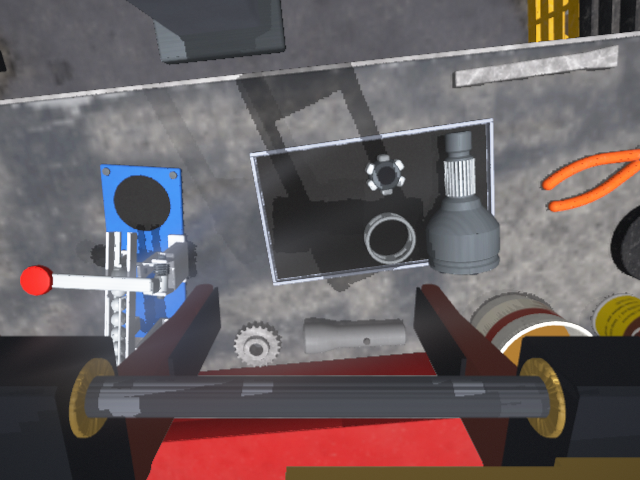

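The mosaic shows the rest clear at (222,147), the pad at (178,201) and the cup at (575,151), with nothing near it. In the wrist view the empty bay is around (315,215), with the ring and cage confined to the other side. All measurements agree to about 3 mm. I'll check reachability first, then pick up the cup.

```bash
cat >> h.py <<'E'
YF=-.154; T=.12; GO=ctrl.grasp_offset
REST=np.array([.464,.036,.006]); CUP=np.array([.5101,-.3268,0]); BAY=np.array([.498,.235,.004]); PAD=np.array([.514,-.0373,.107])
FX=np.array([np.cos(YF),np.sin(YF),0])
def tcp(base,yaw,dz=.012,tilt=T): # TCP for a cup whose underside centre is at base
    return np.asarray(base)+[GO*np.sin(tilt)*np.cos(yaw),GO*np.sin(tilt)*np.sin(yaw),dz]
E
python3 - <<'E'
from h import *
up=np.array([0,0,.1])
for n,b,y in[("rest",REST,YF),("pre",REST-.035*FX,YF),("preup",REST-.035*FX+up,YF),("cup",CUP,YF),("cupup",CUP+up,YF)]+[("bay%.1f"%y,BAY,y) for y in(-2.2,-1.52,-1,-.8,.8,1,1.62,2.2)]:
    print(n,ctrl.solve_ik(tcp(b,y),ori(y,T)),end=' ');print(ctrl.solve_ik(tcp(b+up,y),ori(y,T)))
ctrl.gripper_open()
ctrl.move_pose(tcp(CUP+[0,0,.09],YF),ori(YF,T))
ctrl.move_l(tcp(CUP,YF),feed=.1,force_limit=10)
ctrl.close(15); ctrl.hold(.2)
print(ctrl.read_ee_pos(),ctrl.read_opening(),ctrl.read_grip_force())
ctrl.move_l(tcp(CUP+[0,0,.12],YF),feed=.15)
print(ctrl.read_opening(),ctrl.read_contact_force(),ctrl.read_qpos(),ctrl.read_clock())
E
```

```text
rest [-0.0626  0.4474  2.0918 -0.0235  0.483  -1.4592] [-0.0626  0.2534  2.0035 -0.0158  0.7653 -1.4686]
pre [-0.0542  0.4213  2.1646 -0.0282  0.4364 -1.4461] [-0.0542  0.2101  2.0701 -0.0176  0.7421 -1.4587]
preup [-0.0542  0.2101  2.0701 -0.0176  0.7421 -1.4587] [-0.0542  0.0554  1.9377 -0.0139  1.0291 -1.4645]
cup [-0.7227  0.5818  1.7768  0.1022  0.6844 -2.2155] [-0.7227  0.4373  1.707   0.0825  0.8978 -2.1878]
cupup [-0.7227  0.4373  1.707   0.0825  0.8978 -2.1878] [-0.7227  0.3234  1.6008  0.0718  1.1172 -2.1677]
bay-2.2 [ 0.3591  0.5972  1.7219 -0.0826  0.9245  1.0414] [ 0.3591  0.4598  1.6521 -0.0728  1.1311  1.0226]
bay-1.5 [ 0.3901  0.5776  1.7696 -0.1521  0.8403  0.4435] [ 0.3901  0.4348  1.6984 -0.1303  1.0521  0.4065]
bay-1.0 [ 0.3934  0.5572  1.8197 -0.1736  0.751  -0.0512] [ 0.3934  0.4083  1.7469 -0.1433  0.97   -0.0973]
bay-0.8 [ 0.3889  0.5493  1.8392 -0.1702  0.7154 -0.2554] [ 0.3889  0.3979  1.7656 -0.1382  0.9378 -0.3023]
bay0.8 [ 0.2756  0.5243  1.902   0.1043  0.6138 -2.1774] [ 0.2756  0.3639  1.8259  0.0799  0.8494 -2.145 ]
bay1.0 [ 0.2618  0.5279  1.8928  0.136   0.6363 -2.415 ] [ 0.2618  0.369   1.817   0.1057  0.8694 -2.3738]
bay1.6 None None
bay2.2 [0.2415 0.5699 1.7884 0.1501 0.8345 2.6501] [0.2415 0.4249 1.7166 0.1282 1.0492 2.6872]
[ 0.5125 -0.3272  0.0122] 0.058756788989655064 15.000365618616343
0.05837836482498766 [ 0.946  -0.5566 -0.9222] [-0.7227  0.4128  1.6899  0.0798  0.941  -2.1833] 11.975
```

```bash
python3 - <<'E'
from h import *
o=ori(YF,T); pre=REST-.035*FX
ctrl.move_pose(tcp(pre+[0,0,.10],YF),o)
ctrl.move_l(tcp(pre+[0,0,.003],YF),feed=.15,force_limit=12)
print(ctrl.read_ee_pos(),ctrl.read_contact_force())
print(ctrl.move_l(tcp(REST+[0,0,.003],YF),feed=.06,force_limit=8), ctrl.read_ee_pos())
s=snap("top"); save(s,"top1")
print(ctrl.move_l(tcp(REST+[0,0,-.002],YF),feed=.02,force_limit=4), ctrl.read_ee_pos(),ctrl.read_contact_force())
sc=snap("scene"); save(sc,"scene1"); w=snap("wrist")
a=cv2.resize(s["im"][180:330,200:360],(640,600)); 
b=cv2.resize(sc["im"][180:330,220:380],(0,0),fx=3,fy=3)
cv2.imwrite("pics/c1.png",cv2.hconcat([cv2.resize(s["im"][200:330,220:350],(400,400)),cv2.resize(sc["im"][190:320,220:350],(400,400))])[...,::-1])
print(ctrl.read_clock())
E
```

```text
[0.4322 0.0407 0.0212] [ 0.4798 -0.1311 -0.2354]
False [0.4658 0.0357 0.0208]
True [0.4659 0.0357 0.0178] [ 1.5221 -0.052   0.1015]
15.3083
```

View pics/c1.png

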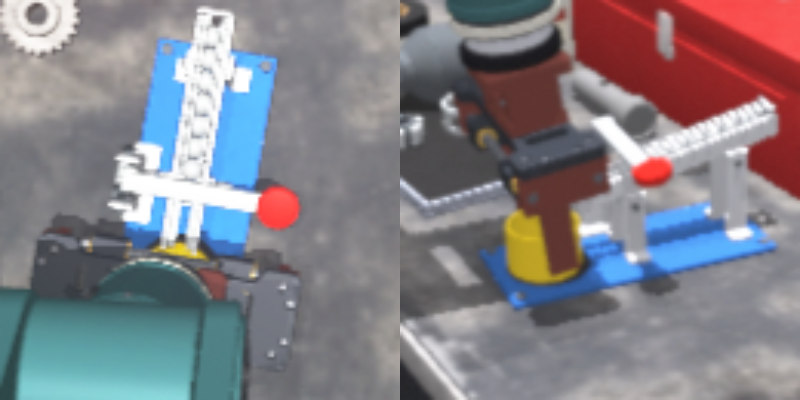

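The crops show the cup standing on the black rest under the spout, upright, and the gripper clear of the lever. Next: release, back out and press once, watching the travel.

```bash
cat >> h.py <<'E'
def press():
    p=PAD.copy(); p[2]=.074
    hit=ctrl.move_l(p,feed=.07,force_limit=14)
    z=ctrl.read_ee_pos()[2]; f=ctrl.read_contact_force()
    ctrl.hold(.55); z2=ctrl.read_ee_pos()[2]
    p[2]=.112; ctrl.move_l(p,feed=.12); ctrl.hold(.45)
    print("press",hit,z,z2,f,ctrl.read_clock())
E
python3 - <<'E'
from h import *
o=ori(YF,T)
ctrl.gripper_open()
e=np.array(ctrl.read_ee_pos())
ctrl.move_l(e-.055*FX+[0,0,.004],feed=.12)
ctrl.move_l(e-.055*FX+[0,0,.16],feed=.3)
ctrl.close(20)
ctrl.move_pose(PAD+[0,0,.03],ori(YF))
ctrl.move_l(PAD+[0,0,.005],feed=.08,force_limit=6)
s=snap("scene"); save(s,"s_up")
print(ctrl.read_ee_pos(),ctrl.read_contact_force(),ctrl.read_clock())
press()
s2=snap("scene");t2=snap("top")
for n in("scene","top"): print(n,[(l["at"],round(l["confidence"],2)) for l in ctrl.landmark_of(n,"ball_1")][:9])
cv2.imwrite("pics/c2.png",cv2.hconcat([cv2.resize(t2["im"][200:330,220:350],(400,400)),cv2.resize(s2["im"][190:320,220:350],(400,400))])[...,::-1])
E
```

```text
[ 0.5138 -0.0369  0.1124] [-0.8744  0.2966 -0.4786] 19.7083
press True 0.07995434998941235 0.08026809044215122 [-4.0224  0.1115 14.9631] 21.625
scene [([292.6, 249.0], 0.53)]
top [([288.0, 218.1], 0.6), ([273.2, 291.8], 0.56)]
```

View pics/c2.png

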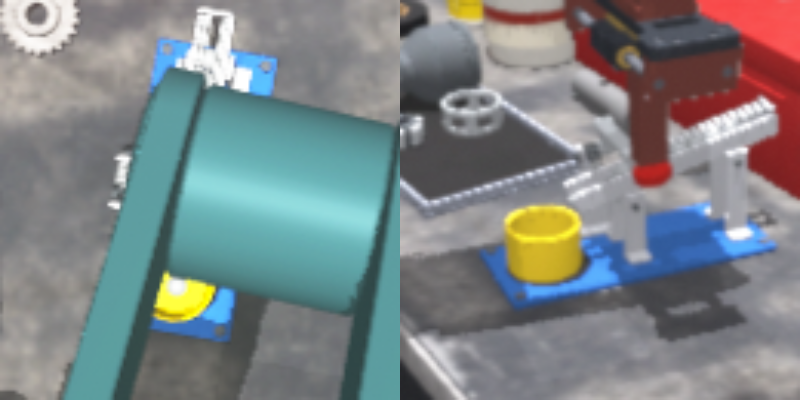

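One ball lies in the cup, at (175,285) in the crop, and the lever is back up. The stop was reached at z 0.080 with 15 N, so the press was full. Five more, checking each one.

```bash
sed -i 's/^    print("press",hit.*/&\n    assert hit and z<.0815/' h.py; python3 - <<'E'
from h import *
for i in range(5):
    press(); t=snap("top"); save(t,f"p{i+2}")
ctrl.move_l(PAD+[0,0,.06],feed=.2)
ctrl.move_pose([.41,.045,.20],ori(YF,T))
s=snap("wrist"); save(s,"w7")
print([(np.round(l["at"]),round(l["confidence"],2)) for l in ctrl.landmark_of("wrist","ball_1")])
L=ctrl.landmark_of("wrist","cup"); print(L and (L[0],atz(s,L[0]["at"],.006)))
cv2.imwrite("pics/w7v.png",s["im"][...,::-1]); print(ctrl.read_clock())
E
```

```text
press True 0.07979753140986548 0.08014084982227634 [-2.9632  0.1967 18.3578] 23.7417
press True 0.07977978317586737 0.08010766203061884 [-4.4459 -0.1581 17.0678] 25.7083
press True 0.07974358179374887 0.08004034177407497 [-3.9152 -0.8955 16.7854] 27.675
press True 0.0797420080444401 0.08007931300957431 [-3.1851 -0.1688 15.8147] 29.6417
press True 0.0797130396839681 0.08003510876871356 [-2.5774 -0.7348 16.0204] 31.6083
[(array([324., 262.]), 0.82), (array([330., 254.]), 0.72), (array([300., 260.]), 0.66), (array([313., 247.]), 0.51), (array([314., 234.]), 0.47), (array([318., 347.]), 0.45), (array([320., 267.]), 0.38)]
({'at': [314.3, 246.9], 'confidence': 0.87}, array([0.4619, 0.035 , 0.006 ]))
32.8417
```

View pics/w7v.png

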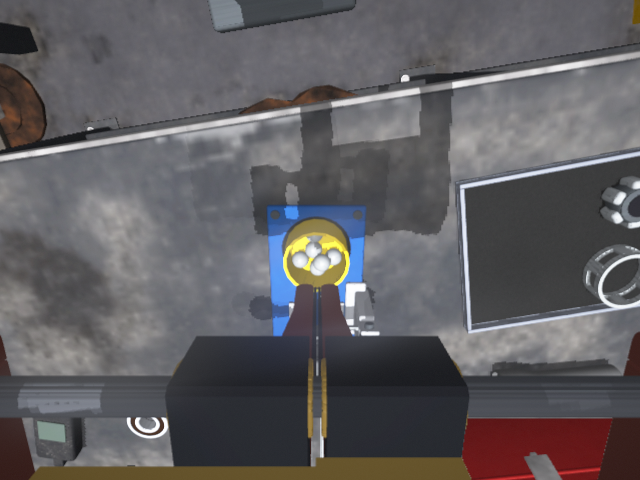

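Several balls are visible in the cup around (316,257). I'll zoom in to count, and check the chute from above.

```bash
python3 - <<'E'
from h import *
w=cv2.imread("pics/w7.png"); t=snap("top"); save(t,"t8"); s=snap("scene")
cv2.imwrite("pics/z.png",cv2.hconcat([cv2.resize(w[212:292,276:356],(400,400),interpolation=2),cv2.resize(s["im"][200:290,260:350,::-1],(400,400),interpolation=2)]))
E
```

```text
(no output)
```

View pics/z.png

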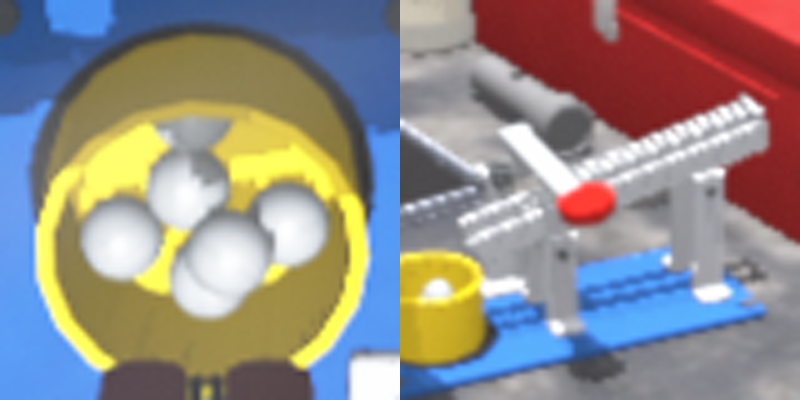

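I count six balls in the cup: (195,130) partly hidden, (187,187), (120,237), (292,225), (228,250) and (207,285). All sit below the rim. Now pick it up and carry it to the tray.

```bash
python3 - <<'E'
from h import *
o=ori(YF,T); g=tcp(REST,YF)+[-.001,-.0005,0]
ctrl.gripper_open()
ctrl.move_l(g-.055*FX+[0,0,.03],feed=.2,ori=o)
ctrl.move_l(g-.055*FX+[0,0,.001],feed=.1)
print(ctrl.move_l(g+[0,0,.001],feed=.08,force_limit=8))
ctrl.close(15); ctrl.hold(.2); print(ctrl.read_opening(),ctrl.read_grip_force())
ctrl.move_l(g+[0,0,.0035],feed=.02)
print(ctrl.move_l(g-.04*FX+[0,0,.0035],feed=.05,force_limit=8))
ctrl.move_l(g-.04*FX+[0,0,.10],feed=.1)
print(ctrl.read_opening(),ctrl.read_clock())
Y=1.0; b=BAY+[0,-.003,0]
ctrl.move_l(tcp(b+[0,0,.09],Y),feed=.08,ori=ori(Y,T))
print(ctrl.read_ee_pos(),ctrl.read_clock())
ctrl.move_l(tcp(b+[0,0,.008],Y),feed=.08)
print(ctrl.move_l(tcp(b+[0,0,-.004],Y),feed=.015,force_limit=3),ctrl.read_ee_pos(),ctrl.read_contact_force(),ctrl.read_clock())
s=snap("scene");t=snap("top")
cv2.imwrite("pics/c3.png",cv2.hconcat([cv2.resize(t["im"][220:330,90:240],(400,300)),cv2.resize(s["im"][190:290,180:310],(400,300))])[...,::-1])
E
```

```text
False
0.058672349803478026 15.000169817358255
False
0.05856462911982116 39.6167
[0.4991 0.2337 0.106 ] 42.35
True [0.4993 0.2339 0.0168] [1.2838 0.0675 3.8956] 44.0667
```

View pics/c3.png

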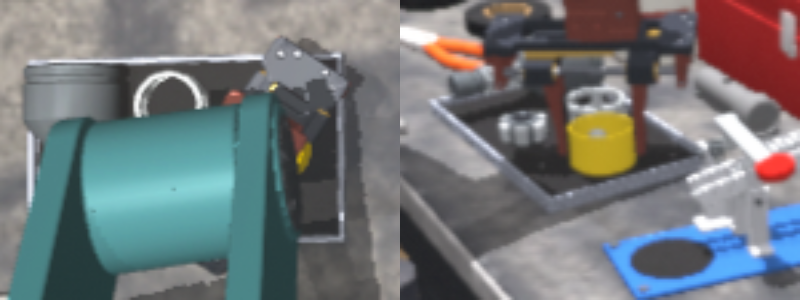

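The cup is resting upright on the tray floor in the empty half, with clear room for the fingers to open. Release, rise and check.

```bash
python3 - <<'E'
from h import *
ctrl.gripper_open(); ctrl.hold(.2)
e=np.array(ctrl.read_ee_pos()); ctrl.move_l(e+[0,0,.12],feed=.12)
ctrl.move_pose([.42,.20,.25],ori(-.1)); ctrl.hold(.3)
s=snap("wrist"); print([(np.round(l["at"]),round(l["confidence"],2)) for l in ctrl.landmark_of("wrist","ball_1")])
L=ctrl.landmark_of("wrist","cup"); uv=L[0]["at"]; print(atz(s,uv,.004),uv,ctrl.read_clock())
u,v=int(uv[0]),int(uv[1]); c=s["im"][max(0,v-50):v+50,max(0,u-50):u+50]
cv2.imwrite("pics/f.png",cv2.hconcat([cv2.resize(s["im"],(400,300)),cv2.resize(c,(400,300),interpolation=2)])[...,::-1])
E
```

```text
[(array([350., 280.]), 0.69), (array([368., 282.]), 0.66), (array([363., 265.]), 0.63), (array([354., 292.]), 0.59), (array([363., 279.]), 0.54), (array([338., 272.]), 0.51)]
[0.497  0.2295 0.004 ] [350.3, 273.3] 47.7167
```

View pics/f.png

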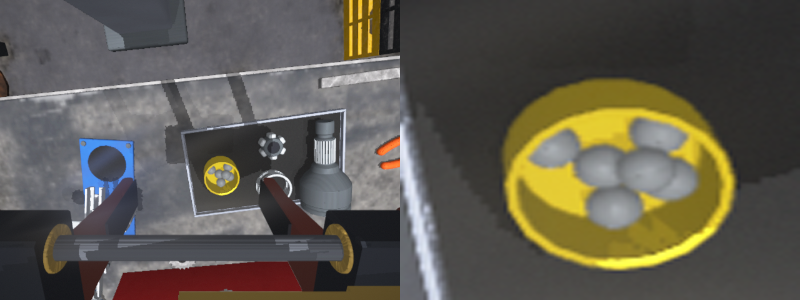

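The cup stands upright in the empty half of the tray at (221,175) in the left-hand picture. The crop shows six balls in it, and the rest is empty. Handing in.

```bash
python3 -c "
from rig import ctrl
print(ctrl.sign_off())"
```

```text
the job is handed in; nothing more can be done
None
```

The job is handed in: the yellow cup stands upright in the empty half of the tray with six balls in it, none spilled, at about 48 s on the robot's clock.

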